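# Click the rock's turntable round to its fifth notch

### The arm

A 7-joint arm with a two-finger parallel gripper is mounted at the origin on a cart in front of the work surface, level with it; the furniture and walls round the work are solid. World frame = base frame: x ahead of the robot, y to its left, z up, the work surface at z = 0. Lengths are in m, angles in rad, forces in N, time in s.
With the tool pointing down it reaches from about 0.425 to 0.825 m from the base axis. Payload 3.6 kg.
Tool frame: the origin (TCP) lies midway between the tips of the shut fingers; the grasp point (between the pads) lies tcp_to_grasp behind it (tcp_to_grasp is the distance from the TCP to the grasp point, in m); z points along the fingers, y is the direction in which the jaws open and shut (so a half turn about z gives the same grasp; the last joint's range is limited). The gripper opens to 85 mm and grips with 20 to 120 N. Pads are 22 mm wide; open, the fingers measure 114 mm over their backs; the gripper's body (76 mm by 85 mm) begins 54 mm behind the grasp point. The pads swing forward as they close: fully open they stand 13 mm farther back than shut.
Start: joints at [-1.258, 0.615, -0.013, 1.423, 0.008, 1.103, -0.04], TCP at [0.216, 0.613, 0.231] pointing down, gripper open.
Joint ranges: [-3.12, 3.12], [-0.3, 2.06], [-1.34, 1.32], [0.26, 2.42], [-1.36, 4.5], [0.01, 1.98], [-2.84, 2.84]. Speed limits (rad/s): [2.79, 2.79, 3.14, 3.14, 3.14, 3.14, 3.14].

### API

Orientations are given as a rotation vector (axis times angle).
In Python, from station import move_ptp, move_linear, move_joints, move_gripper, wait, ik, get_image, camera_params, PlanningError, close_job, regions_of, current_time, current_q, current_dq, current_joint_torque, current_position, current_orientation, current_ft_force, current_ft_torque, current_finger_gap, tcp_to_grasp gives the robot as it stands. Calls block until the motion is done:
- move_ptp(position, orientation): joint-space move of the TCP to a pose.
- move_linear(position, orientation=None, rate=0.15, stop_force=None): straight line of the TCP; orientation=None keeps the orientation; rate is the mean speed in m/s. With stop_force (N) it stops when the force on the tool has changed by that much, and returns True; else False.
- move_joints(angles): joint-space move.
- move_gripper(opening, grip_force=None): finger opening in m; grip_force is the grip in N (None keeps the last); returns when the fingers have stopped.
- wait(seconds).
- ik(position, orientation): joint angles nearest the present ones, or None.
- get_image(name): name is "scene" or "top"; returns the picture (480x640x3 uint8, red, green, blue); there is no depth.
- camera_params(name): a dict with "camera_matrix" (3x3 intrinsics, pixels), "k1" (the pictures are not rectified: a ray, as slopes to the right and down, at radius r is drawn at 1 + k1 r^2 times it, then the intrinsics apply), "position" and "attitude" of the camera in the world. Camera axes: x right, y down, z forward; pixel columns grow to the right and rows downward; lengths in m; the calibration is good to about 2 mm. A picture is of the moment at which its call begins. camera_params takes no time and is no camera call.
A pose or a line that the arm cannot do raises PlanningError and nothing moves.
- close_job(): hands the job in, once; it reports no verdict.
Trained networks look in the newest picture that a camera, given by its name, has taken for a name from the list of things; names that differ only in an ending like _2 or _b are one class to them, and where a whole thing is asked for, a point or a joint stands for the part that bears it (a point fixed in the world has none). Each returns a list of dicts, best first, with "p" (0 to 1); they miss things now and then, are a little off and sometimes report something else, mostly with a low value. They report only what shows in the picture. A call takes as long as a camera call.
- regions_of(target, camera): "region" (480x640 bool, what is visible of it) and "rect" ([centre column, centre row, width, height] in pixels, round what is visible of it).
Readings, each from a call of its own:
- current_time(): time.
- current_q(): joint angles.
- current_dq(): joint speeds.
- current_joint_torque(): joint torques, N m.
- current_position(): TCP position.
- current_orientation(): TCP orientation.
- current_ft_force(): force on the tool from outside, world axes, zero at the start.
- current_ft_torque(): the same for the moment, N m.
- current_finger_gap(): finger opening in m.
Only numpy, scipy, OpenCV 4.12 (cv2) and the standard library are available. Lean on these libraries where they do the work, as an engineer would, in place of code of your own. Each camera call takes 0.05 s, during which the arm holds its last target.

### The job

Two indexing turntables stand on the bench; by its lever, turn the one that carries the plaster rock until the lever rests in its fifth notch, counting the notch next to the upright post as the first. Click it on one notch at a time, with a short stop of about half a second in the third and in the fourth notch, and never go past the fifth. Then let go; do not turn the other turntable, which carries the paint pot.

Things in the scene. Friction and masses are not known exactly. Their poses are not given: they have to be found in the camera images.
- rock_stand: Fixed round grey base, 190 mm across, 20 mm thick, of the turntable with the speckled plaster rock (top 86 mm above bench). Origin: on the bench under the upright pivot; z up, -x roughly to the robot. Teeth 6 mm high stand in an arc 75 mm from the pivot on the -x side; between them lie six notches 15 deg apart. A 12 mm post, 52 mm high, stands at the arc's +y (left) end, beyond the first notch.
- rock_table (a joint): Angle (rad) of the rock's turntable and lever, one piece: 0 in the first notch, +0.262 per notch (fifth 1.047, sixth and last 1.309), counterclockwise from above: the knob goes from left to right. The lever points along the base's own direction 142.5 deg (from +x to +y) plus this angle. Starts in notch 1 or 2. A sprung ball holds it in each notch; about 5 N at the knob clicks it over a tooth.
- rock_knob (a point): Centre of the top of the upright black round knob at the end of that lever, 110 mm from the pivot and 89 mm above the bench. The knob is 18 mm in diameter and free to grip between 50 and 89 mm above the bench; the lever arm's top is at 48 mm. One notch moves it 29 mm along its arc.
- pot_knob (a point): Same point on the other turntable, alike in all but its load, a paint pot (61 mm wide, top 105 mm above the bench). Leave it alone. Which turntable stands on the left and which on the right varies.

How it is judged:
On the way, in this order (a step that is already met when the one before it is completed fails the run):
1. the rock's lever stops in the third notch (value of joint rock_table between 0.454 and 0.594 rad and velocity of joint rock_table between -0.15 and 0.15 rad/s), for 0.2 s.
2. the rock's lever stops in the fourth notch (value of joint rock_table between 0.715 and 0.855 rad and velocity of joint rock_table between -0.15 and 0.15 rad/s), for 0.2 s.
At the end, for the whole second after the job is handed in: the rock's lever rests in the fifth notch (within 4 degrees) and the paint pot's turntable is where it was (its knob within 20 mm) (value of joint rock_table between 0.977 and 1.117 rad and velocity of joint rock_table between -0.15 and 0.15 rad/s and distance of pot_knob from where it was at the start of the episode below 0.02 m); the robot touches nothing.
It fails at once if the rock's lever goes past the fifth notch, over the next tooth (value of joint rock_table above 1.2 rad).
It fails at once if the paint pot's turntable is turned (its knob moves more than 20 mm) (distance of pot_knob from where it was at the start of the episode above 0.02 m).
It also fails if it takes over 38 s, if anything falls off the work surface, if the arm or the gripper's body presses on something with over 40 N, if the wrist force passes 120 N, or if a joint passes its speed limit or range.

## Working session

There is one attempt and no reset: what is moved stays moved. The work goes in short steps, each a Python script; the robot and the scene stay as the last script left them, time stands still between calls to the robot, and variables do not carry over. Pictures are saved under pics/ and viewed, and the job is handed in when it is done.

```bash
ls; mkdir -p pics
python3 - <<'E'
from station import *
import cv2, numpy as np
for c in ("scene","top"):
    im=get_image(c); cv2.imwrite(f"pics/{c}0.png",im[:,:,::-1])
    p=camera_params(c); print(c,p)
    for t in ("rock_stand","rock_table","rock_knob","pot_knob"):
        for r in regions_of(t,c)[:3]:
            print(t,round(r["p"],2),np.round(r["rect"],1),r["region"].sum())
print(tcp_to_grasp if not callable(tcp_to_grasp) else tcp_to_grasp(),current_time(),current_position(),current_orientation(),current_finger_gap())
E
```

```text
pics
scene {'camera_matrix': array([[491.65798698,   0.        , 320.62136282],
       [  0.        , 491.65798698, 242.92035768],
       [  0.        ,   0.        ,   1.        ]]), 'k1': -0.10016937228626926, 'position': array([0.01406606, 0.52315095, 0.60882567]), 'attitude': array([-1.1136053 ,  2.28887835, -1.10549945])}
rock_stand 0.61 [256.2 277.4 110.8  87.9] 6986
rock_table 0.64 [254.2 275.9  57.   86.4] 2743
rock_knob 0.82 [254.1 276.2  58.1  83.1] 2876
pot_knob 0.84 [402.1 214.2  68.5  68.9] 2191
top {'camera_matrix': array([[465.50390781,   0.        , 317.09757873],
       [  0.        , 465.50390781, 247.05442821],
       [  0.        ,   0.        ,   1.        ]]), 'k1': -0.006448191367036431, 'position': array([0.33443501, 0.07425304, 0.91710602]), 'attitude': array([-2.12765121,  2.09590782, -0.21165835])}
rock_table 0.95 [240.2 221.6  75.8  69.6] 2599
rock_knob 0.86 [240.  222.2  81.2  77.4] 2657
pot_knob 0.61 [414.9 249.   54.6  87.4] 2597
0.0187 0.5 [0.2159979  0.6129917  0.23126298] [-5.29611567e-01 -3.09654730e+00  2.51022148e-04] 0.0853590078422536
```

View pics/scene0.png

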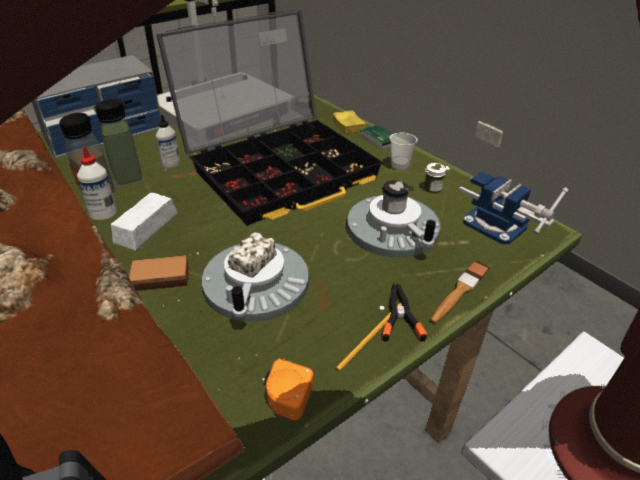

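View pics/top0.png

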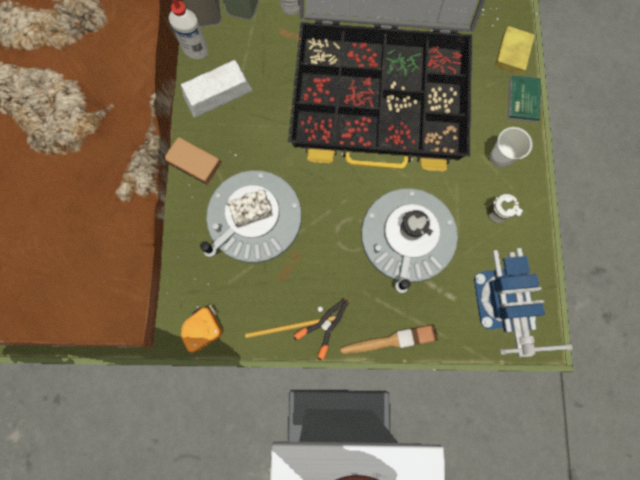

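The rock turntable is the left one: base centre at about (254,215) and black knob at about (208,248) in the top picture. The pot's turntable is on the right at about (410,235). I'll zoom in on the details next.

```bash
cat > h.py <<'E'
import numpy as np, cv2
from scipy.spatial.transform import Rotation as R
from station import *
def proj(P,c):
    p=camera_params(c); X=(np.atleast_2d(P)-p["position"])@R.from_rotvec(p["attitude"]).as_matrix()
    s=X[:,:2]/X[:,2:]; s=s*(1+p["k1"]*(s**2).sum(1,keepdims=True))
    K=p["camera_matrix"]; return s*[K[0,0],K[1,1]]+[K[0,2],K[1,2]]
def onplane(uv,z,c):
    p=camera_params(c);K=p["camera_matrix"]
    d=(np.atleast_2d(uv)-[K[0,2],K[1,2]])/[K[0,0],K[1,1]]; s=d.copy()
    for _ in range(20): s=d/(1+p["k1"]*(s**2).sum(1,keepdims=True))
    v=np.c_[s,np.ones(len(s))]@R.from_rotvec(p["attitude"]).as_matrix().T
    return p["position"]+v*((z-p["position"][2])/v[:,2:])
E
python3 - <<'E'
from h import *
a=cv2.imread("pics/top0.png")[165:275,190:310]; b=cv2.imread("pics/scene0.png")[225:325,195:315]
cv2.imwrite("pics/ztop.png",cv2.resize(a,None,fx=5,fy=5,interpolation=cv2.INTER_CUBIC))
cv2.imwrite("pics/zscene.png",cv2.resize(b,None,fx=5,fy=5,interpolation=cv2.INTER_CUBIC))
print(onplane([254,215],.02,"top"),onplane([208,247],.089,"top"),onplane([238,288],.089,"scene"),onplane([256,275],.02,"scene"))
E
```

```text
[[0.58377521 0.20680051 0.02      ]] [[0.50313151 0.27773356 0.089     ]] [[0.50652856 0.28252962 0.089     ]] [[0.58090199 0.20818743 0.02      ]]
```

View pics/ztop.png

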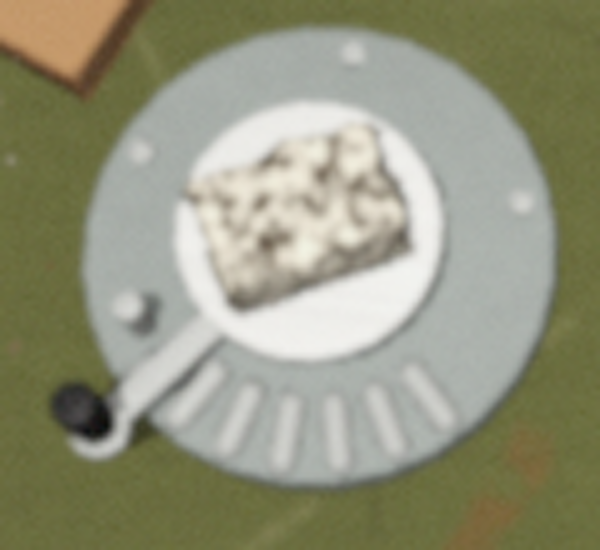

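View pics/zscene.png

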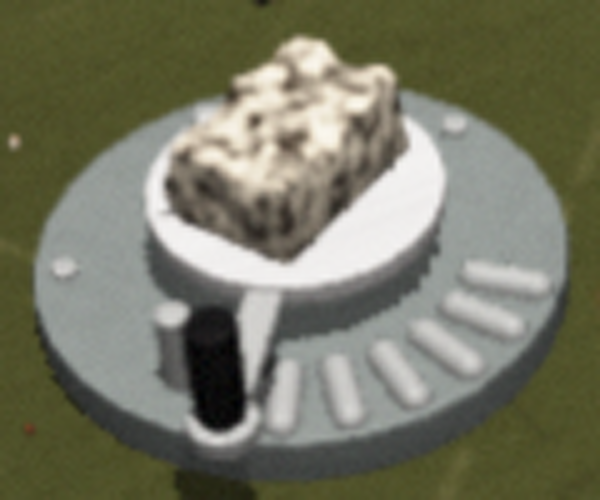

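Run:
```python
from h import *
from scipy.optimize import least_squares
T=np.array([(198,397),(238,420),(286,433),(338,433),(386,420),(428,397)])/5+[190,165]-.4
S=np.array([(287,397),(343,390),(398,374),(447,347),(484,315),(505,278)])/5+[195,225]-.4
kt=np.array([75,403])/5+[190,165]-.4; ks=np.array([212,318])/5+[195,225]-.4
# ring points top rim in z=.02? 
for n,D,k,c in (("top",T,kt,"top"),("scene",S,ks,"scene")):
    W=onplane(D,.026,c)[:,:2]; K=onplane(k,.089,c)[0,:2]
    (cx,cy),r=None,None
    f=lambda q:np.r_[np.ravel(W-(q[:2]+.075*np.c_[np.cos(a+q[2]),np.sin(a+q[2])]))]
    a=np.radians(150+15*np.arange(6))
    q=least_squares(f,[.58,.207,0]).x
    f2=lambda q:np.ravel(W-(q[:2]+q[3]*np.c_[np.cos(a+q[2]),np.sin(a+q[2])]))
    q2=least_squares(f2,[.58,.207,0,.075]).x
    d=K-q[:2]; print(n,q,q2,"rms",np.sqrt(np.mean(f(q)**2)),"knob",K,"r",np.hypot(*d),"ang",np.degrees(np.arctan2(d[1],d[0])-q[2])-142.5)
```

```text
Traceback (most recent call last):
TypeError: cannot unpack non-iterable NoneType object
```

Run:
```python
from h import *
from scipy.optimize import least_squares
T=np.array([(198,397),(238,420),(286,433),(338,433),(386,420),(428,397)])/5+[190,165]-.4
S=np.array([(287,397),(343,390),(398,374),(447,347),(484,315),(505,278)])/5+[195,225]-.4
kt=np.array([75,403])/5+[190,165]-.4; ks=np.array([212,318])/5+[195,225]-.4
a=np.radians(150+15*np.arange(6))
Q=[]
for n,D,k,c in (("top",T,kt,"top"),("scene",S,ks,"scene")):
    W=onplane(D,.026,c)[:,:2]; K=onplane(k,.089,c)[0,:2]
    f=lambda q:np.ravel(W-(q[:2]+.075*np.c_[np.cos(a+q[2]),np.sin(a+q[2])]))
    q=least_squares(f,[.58,.207,0]).x
    d=K-q[:2]; Q.append(q); print(n,q,"rms",np.sqrt(np.mean(f(q)**2)),"knob",K,"r",np.hypot(*d),"ang",np.degrees(np.arctan2(d[1],d[0])-q[2])-142.5)
q=np.mean(Q,0); print(q)
def ov(q,name,img,c,z,off):
    b=img.copy()
    def dr(P,col):
        for u in (proj(P,c)-off+.5)*5: cv2.circle(b,tuple(int(v) for v in u),2,col,-1)
    t=np.linspace(0,2*np.pi,90)
    dr(np.c_[q[0]+.095*np.cos(t),q[1]+.095*np.sin(t),0*t+.02],(0,0,255))
    dr(np.c_[q[0]+.075*np.cos(a+q[2]),q[1]+.075*np.sin(a+q[2]),0*a+.026],(255,0,0))
    g=np.radians(142.5)+q[2]+np.arange(6)*np.radians(15)
    dr(np.c_[q[0]+.11*np.cos(g),q[1]+.11*np.sin(g),0*g+.089],(0,255,255))
    cv2.imwrite(name,b)
ov(q,"pics/o_top.png",cv2.imread("pics/ztop.png"),"top",0,[190,165])
ov(q,"pics/o_scene.png",cv2.imread("pics/zscene.png"),"scene",0,[195,225])
a1=cv2.imread("pics/o_top.png");b1=cv2.imread("pics/o_scene.png")
cv2.imwrite("pics/o.png",cv2.resize(np.hstack([a1[:500],b1]),(800,333)))
```

```text
top [ 0.58309063  0.20783751 -0.11617458] rms 0.00035180323642976935 knob [0.50638366 0.28414121] r 0.10819525482339064 ang -0.6926805743269142
scene [ 0.58077395  0.21098221 -0.11098766] rms 0.0003579326239728907 knob [0.50707643 0.28396039] r 0.10371662701792661 ang -0.8598854474072368
[ 0.58193229  0.20940986 -0.11358112]
```

View pics/o.png

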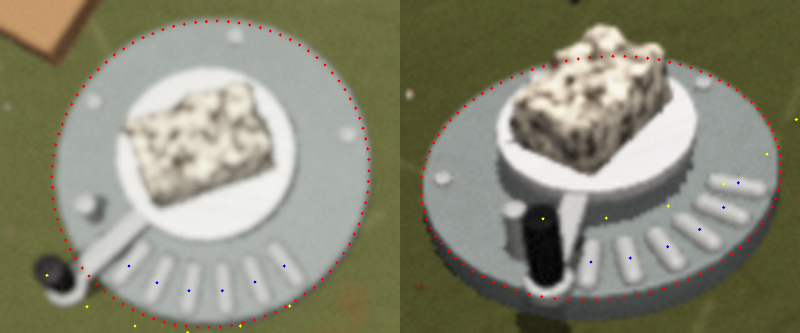

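```bash
cat >> h.py <<'E'
C=np.array([.582,.209]); A0=np.radians(142.5)-.1136
def pose(n,z,r=.109,flip=0,dr=0):
    a=A0+np.radians(15)*(n-1)
    P=np.r_[C+r*np.array([np.cos(a),np.sin(a)]),z]
    y=np.array([-np.sin(a),np.cos(a),0])*(-1 if flip else 1)
    zz=np.array([0,0,-1.]); x=np.cross(y,zz)
    return P,R.from_matrix(np.c_[x,y,zz]).as_rotvec()
E
python3 - <<'E'
from h import *
print(current_q())
for f in (0,1):
  for n,z in ((1,.2),(1,.057),(3,.057),(5,.057),(5,.2)):
    q=ik(*pose(n,z,flip=f)); print(f,n,pose(n,z)[0],None if q is None else np.round(q,2))
print(onplane([216,226],.052,"top"),current_time())
E
```

```text
[-1.25845849  0.61492367 -0.0126204   1.42345658  0.00808853  1.10343226
 -0.04040417]
0 1 [0.50360359 0.2847298  0.2       ] [-1.17  0.79  1.13  1.7  -0.77  1.17 -2.16]
0 1 [0.50360359 0.2847298  0.057     ] [-0.15  0.82 -0.66  1.79  0.69  0.78  2.77]
0 3 [0.47624182 0.23538573 0.057     ] [-0.87  0.75  0.58  1.95 -0.68  0.64 -1.66]
0 5 [0.47721786 0.17897162 0.057     ] [-0.71  0.7   0.47  2.01 -0.58  0.56 -1.12]
0 5 [0.47721786 0.17897162 0.2       ] [-0.84  0.5   0.66  1.88 -0.39  0.89 -1.29]
1 1 [0.50360359 0.2847298  0.2       ] [-0.63  0.54  0.12  1.68 -0.07  0.93  0.32]
1 1 [0.50360359 0.2847298  0.057     ] [-0.59  0.73  0.06  1.81 -0.07  0.61  0.32]
1 3 [0.47624182 0.23538573 0.057     ] [-0.48  0.68 -0.03  1.94  0.04  0.53  0.79]
1 5 [0.47721786 0.17897162 0.057     ] [-0.32  0.66 -0.12  2.    0.15  0.49  1.3 ]
1 5 [0.47721786 0.17897162 0.2       ] [-0.35  0.44 -0.08  1.86  0.04  0.84  1.4 ]
[[0.55199033 0.27405428 0.052     ]] 0.5
```

Run:
```python
from h import *
move_gripper(.045,grip_force=25)
move_ptp(*pose(1,.20,flip=1,r=.107))
cv2.imwrite("pics/pre.png",get_image("scene")[200:350,150:350,::-1].repeat(3,0).repeat(3,1))
print(current_time(),move_linear(pose(1,.057,flip=1,r=.107)[0],rate=.1,stop_force=8),current_position(),current_ft_force())
cv2.imwrite("pics/down.png",get_image("scene")[200:350,150:350,::-1].repeat(3,0).repeat(3,1))
cv2.imwrite("pics/down_t.png",get_image("top")[165:275,190:310,::-1].repeat(4,0).repeat(4,1))
print(current_time(),current_finger_gap())
```

```text
2.6417 False [0.50549772 0.28356828 0.05763044] [0.30642528 0.29628925 0.2705896 ]
4.325 0.044960930650871304
```

View pics/down.png

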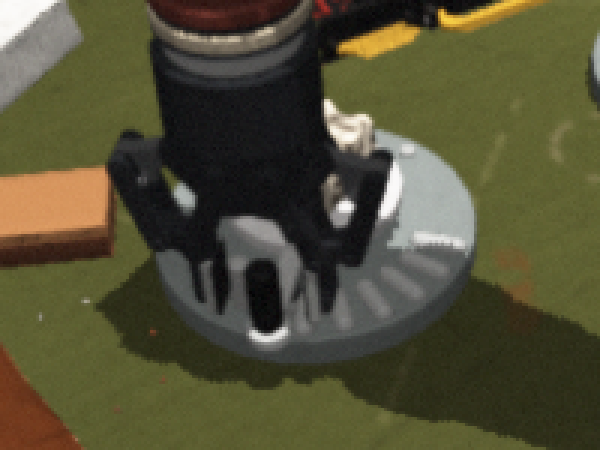

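View pics/down_t.png

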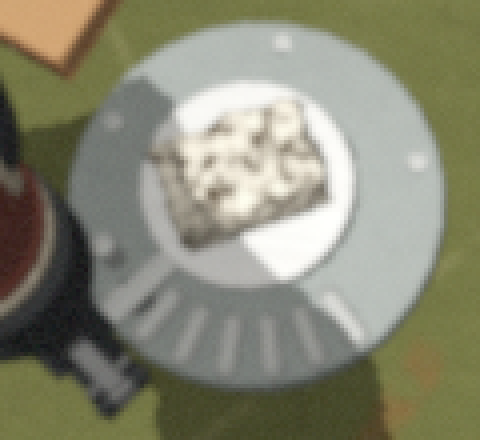

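The knob shows at about crop (265,295), between the fingers at (222,290) and (328,290). I'll close on it and look again.

Run:
```python
from h import *
move_gripper(.0,grip_force=25)
print(current_time(),current_finger_gap(),current_ft_force(),current_position())
cv2.imwrite("pics/grip.png",get_image("scene")[200:350,150:350,::-1].repeat(3,0).repeat(3,1))
```

```text
4.675 0.016937347400445436 [1.73935206 1.66758891 0.2657272 ] [0.50610669 0.28445019 0.05750228]
```

View pics/grip.png

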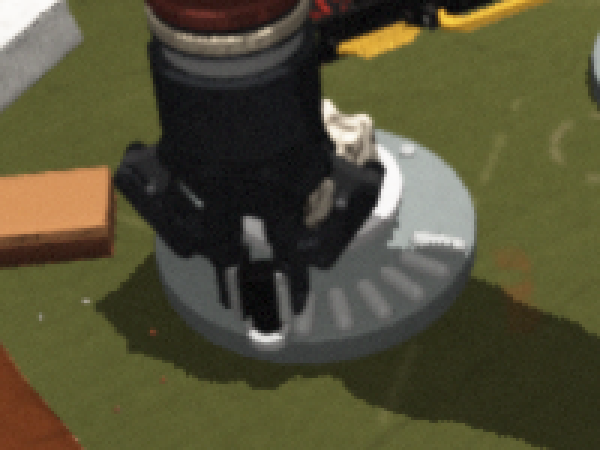

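Run:
```python
from h import *
move_linear(*pose(2,.0575,flip=1,r=.107),rate=.04)
wait(.3)
print(current_time(),current_finger_gap(),current_ft_force(),current_position(),pose(2,.0575,flip=1,r=.107)[0])
a=get_image("scene")[200:350,150:350,::-1].repeat(2,0).repeat(2,1)
b=get_image("top")[165:275,190:310,::-1]; b=cv2.resize(b,(327,300))
cv2.imwrite("pics/n2.png",np.hstack([a,b]))
```

```text
5.875 0.016817586803699044 [ 2.45316691  4.77380354 -1.85870348] [0.48882709 0.26157422 0.05753513] [0.48842366 0.260889   0.0575    ]
```

View pics/n2.png

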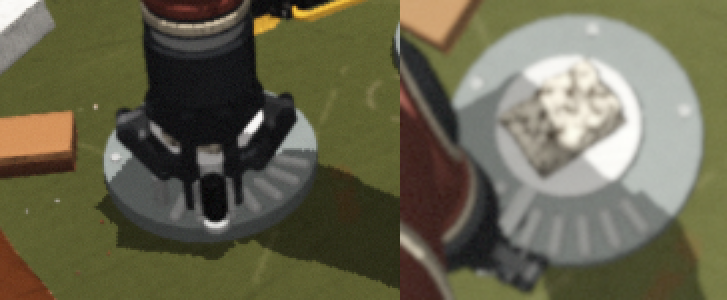

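The rock turned about 15° and the lever is now in notch 2, just past the first tooth. I'll release briefly so the detent can centre it, check the residual force, then regrip.

Run:
```python
from h import *
move_gripper(.032); wait(.2)
print(current_finger_gap(),current_ft_force(),current_position())
a=get_image("scene")[200:350,150:350,::-1]; cv2.imwrite("pics/n2r.png",a.repeat(4,0).repeat(4,1))
# probe: close gently in steps
for g in (.026,.022,.02,.019):
    move_gripper(g); print(g,current_finger_gap(),np.round(current_ft_force(),2))
print(current_time(), current_position())
```

```text
0.031974033978224965 [ 0.63666519  0.05062666 -0.40363513] [0.48810188 0.26040976 0.0574396 ]
0.026 0.026414226100195764 [ 0.41 -0.24  0.16]
0.022 0.02203644837305071 [-0.95 -0.66 -0.03]
0.02 0.01987830583249927 [ 0.14  0.74 -0.69]
0.019 0.01910335639084396 [ 0.39  2.01 -0.36]
7.4 [0.48869916 0.26140476 0.05762734]
```

View pics/n2r.png

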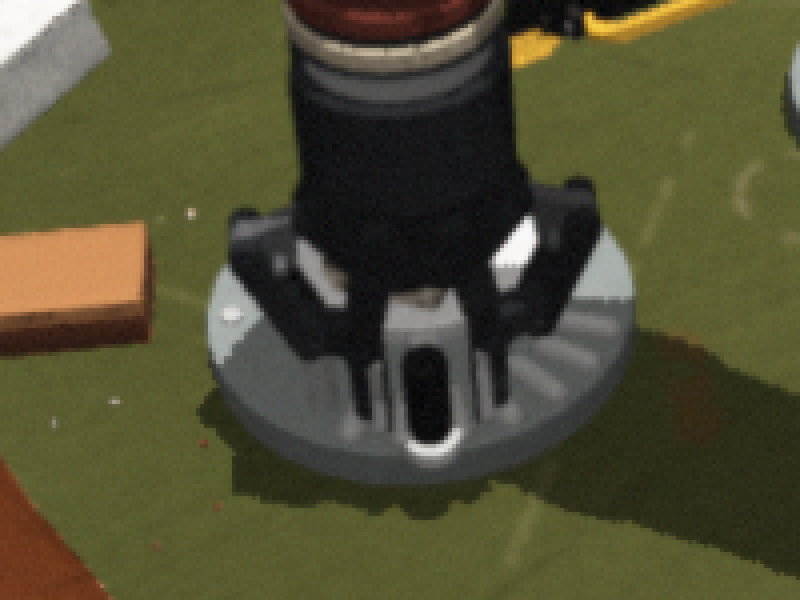

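The lever sits centred in notch 2, at about (430,395). First contact comes at a gap of about 20–22 mm, so I'm offset by only 1–2 mm. I'll apply a correction of -0.7° and go to notch 3.

```bash
sed -i 's/-.1136$/-.1136-.012/' h.py; grep -n A0= h.py
cat > step.py <<'E'
import sys
from h import *
n=int(sys.argv[1])
move_gripper(.0,grip_force=25)
move_linear(*pose(n,.0575,flip=1,r=.107),rate=.04)
wait(.3); f=current_ft_force(); g=current_finger_gap(); p=current_position()
move_gripper(.027); wait(.6)
print(current_time(),g,np.round(f,2),p,pose(n,.0575,r=.107)[0],np.round(current_ft_force(),2))
a=get_image("scene")[200:350,150:350,::-1].repeat(2,0).repeat(2,1)
b=cv2.resize(get_image("top")[165:275,190:310,::-1],(327,300))
cv2.imwrite(f"pics/s{n}.png",np.hstack([a,b]))
E
python3 step.py 3
```

```text
14:C=np.array([.582,.209]); A0=np.radians(142.5)-.1136-.012
9.5917 0.01719525159797492 [-1.27 -0.73  4.34] [0.47831626 0.2357751  0.05765398] [0.47850062 0.23614551 0.0575    ] [ 0.16 -1.03  0.69]
```

View pics/s3.png

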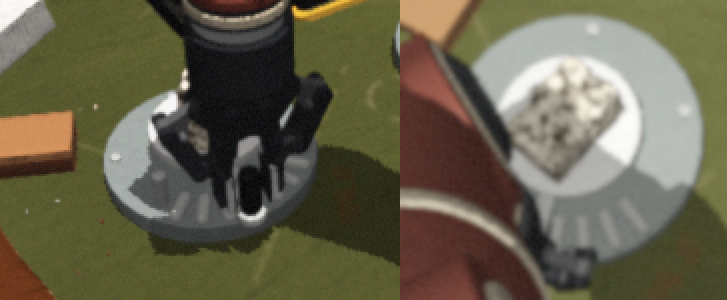

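The scene view shows two teeth left of the knob, at (183,207) and (203,207), and the top view shows four to its right. That is notch 3, and the forces are near zero. Next is notch 4.

```bash
python3 step.py 4
```

```text
11.9333 0.016733275178829103 [-1.57 -3.9   5.01] [0.47492978 0.20798148 0.05755957] [0.4750015  0.20843294 0.0575    ] [0.58 0.19 0.23]
```

View pics/s4.png

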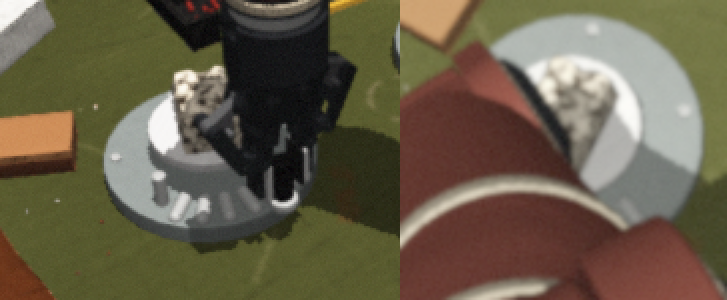

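The lever is in notch 4, as commanded, with no force left after release. The knob wanted to sit slightly further on, so I'll aim at 5.03.

```bash
sed 's/int(sys.argv\[1\])/5.03/; s/s{n}/s5/' step.py > step5.py; python3 step5.py
```

```text
14.2917 0.016995394121378127 [-0.83 -2.1   5.23] [0.47891436 0.17967485 0.05756912] [0.47901914 0.17994931 0.0575    ] [-0.83  0.87  0.31]
```

View pics/s5.png

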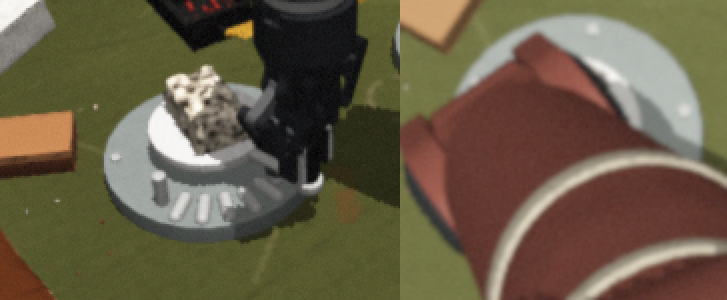

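The scene view shows four teeth left of the lever, which fits notch 5. I'll open to 45 mm, lift straight up, back away and check.

Run:
```python
from h import *
move_gripper(.045)
p=current_position(); move_linear([p[0],p[1],.22],rate=.12)
move_joints([-1.258,.615,-.013,1.423,.008,1.103,-.04])
print(current_time(),current_ft_force())
t=get_image("top"); s=get_image("scene")
cv2.imwrite("pics/ftop.png",cv2.resize(t[160:310,190:470,::-1],(784,420),interpolation=cv2.INTER_CUBIC))
b=cv2.resize(s[225:325,195:315,::-1],None,fx=5,fy=5,interpolation=cv2.INTER_CUBIC)
cv2.imwrite("pics/fscene.png",b)
for n in (4,5,6): print(n,(proj(pose(n,.089,r=.11)[0],"top")[0]-[190,160])*2.8, (proj(pose(n,.089,r=.11)[0],"scene")[0]-[195,225])*5)
```

```text
18.0583 [-0.21612635  0.4651403   0.10373969]
4 [154.73061203 292.45929442] [480.13323774 274.90045423]
5 [199.08355938 287.14103809] [546.20176741 230.4247227 ]
6 [240.68616004 270.76417189] [590.94760629 178.51199235]
```

View pics/ftop.png

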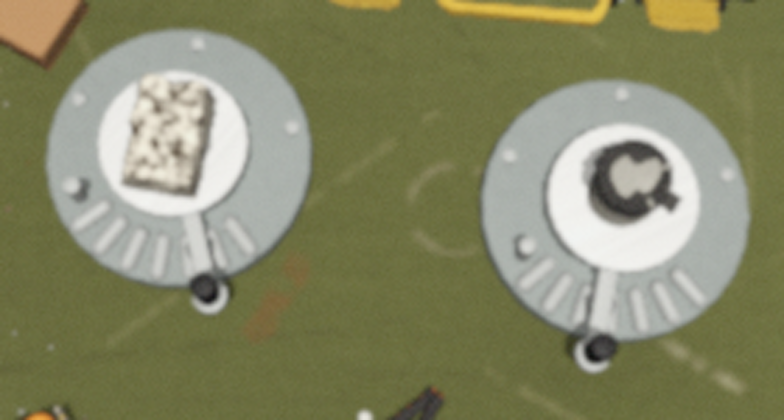

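View pics/fscene.png

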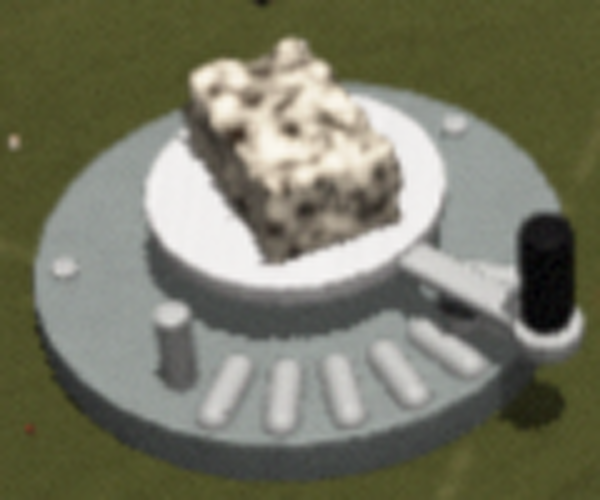

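With the view clear, there are seven teeth, and the lever has five on its left and two on its right, so it is in notch 5. The knob top is at (547,228) in the scene crop, against (546,230) predicted. The pot knob is unmoved at about (597,350). I'll hand in.

```bash
python3 -c "
from station import *
print(current_ft_force(),current_time()); close_job()"
```

```text
[-0.01421859 -0.11814086  0.11538861] 18.1583
the job is handed in; nothing more can be done
```

The rock's turntable (the left one) is in its fifth notch, and I handed the job in at about 18 s of the 38 s allowed. I gripped its knob and clicked it on one notch at a time from notch 1. In each notch I opened the fingers slightly so the sprung ball could centre the lever, with stops of over half a second in the third and fourth.

**Fifth notch:** With the arm clear, the lever has five teeth on its post side and two beyond it. In the scene picture the knob is within about 0.5 px of where notch 5 should put it. In the top picture it is about 3 px off (roughly 5 mm), but clearly not in notch 4 or 6.

**Paint pot:** Its knob is where it was at the start, within 1–2 px (about 2–3 mm).

**Hands off:** The arm is back at its start pose and the wrist force is about zero.

**Disagreement:** The two cameras differed by 2–4 mm on where the turntable's pivot is. That put the grip off by 1–2 mm, which showed up as 2–5 N while the knob was held and vanished on each release. I made small aim corrections for it after notches 2 and 4.

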